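# Shut the lamp box and show a rubber specimen to the inspection camera

### The job

First push the door of the ultraviolet lamp box fully shut until its catch pin drops, so that no stray light spoils the picture. Then take the carrier plate with the dumbbell-shaped rubber specimen out of the rack and hold it up to the inspection camera: its centre 12 cm straight in front of the lens, in the middle of the view, either face square to the camera's tilted line of sight, and its top edge up in the picture. Finish while holding it there, still and in the air; leave the door shut, the camera untouched and everything else where it stands.

Things in the scene. Friction and masses are not known exactly. Their poses are not given: they have to be found in the camera images.
- uv_box: white lamp box fixed on the bench, to the left of the rack, 160 deep (x) x 220 wide (y) x 180 mm high, open at its front (-x) where the door hangs. Origin: centre of its underside; z up; its x axis points from the door to its back; the front rim is at x = -80 mm.
- uv_door (a joint): angle of the box's door in rad: 0 fully shut, grows to 1.6 as it opens towards the robot. Starts 0.6 to 1.1. Stiff hinge (friction 0.1 N m): it stays where left. A ramped strike on its top edge, 70 mm from the hinge, lifts the drop pin from about 0.35 rad on; the pin drops past the strike below 0.03 rad and keeps the door shut. A push of a few N suffices.
- drop_pin: steel pin of the catch, hanging loose by its head (18 mm diameter, top 220 mm above the bench) in a bracket on the box's front rim, 105 mm in front of the box's origin (its -x) and 35 mm to its +y; bracket 30 mm wide. Origin: the pin's lower tip, 178 mm above the bench when down, 181 mm on the strike's crest.
- door_hinge (a point): point on the door's upright hinge line, 90 mm above the bench, at the left (+y) end of the box's front rim (box frame x = -80, y = +105 mm). Its axes turn with the door: y points along the door from the free edge to the hinge, x from the outer face to the inner, z up.
- door_edge (a point): point on the door's outer face at its free edge, 210 mm from the hinge along the door, 90 mm above the bench; axes as door_hinge. Panel 12 mm thick, 6 to 174 mm above the bench, outer face 12 mm in front of the hinge line. A black pull 12 mm wide stands 22 mm out of it, 190 mm from the hinge, 30 to 90 mm above the bench; above that the face is plain.
- rack: grey plastic rack fixed on the bench, 60 (x) x 260 (y) x 25 mm high, three slots 20 mm deep in a row along its y at -85, 0 and +85 mm; a carrier stands upright in each, in any order, with 0.75 mm play per side. Origin: centre of its underside; z up.
- dumbbell_carrier: aluminium plate 10 thick (x) x 56 wide (y) x 110 mm tall (z), 150 g (more or less), both faces bearing a black rubber dumbbell (two wide ends, narrow neck, 60 mm long, along z). Stands in a slot of the rack, so its top edge is 115 mm above the bench. Origin: centre of its bottom edge; z towards the top edge; x is normal to the faces. Its two faces are alike.
- dumbbell_carrier_center (a point): centre of that plate, 55 mm above its bottom edge; axes as the plate's.
- disc_carrier: bystander: an equal plate with a round rubber disc of 40 mm diameter. Origin and axes as for the dumbbell carrier.
- strip_carrier: bystander: an equal plate with a straight rubber strip 18 x 60 mm. Origin and axes as for the dumbbell carrier.
- camera: camera head on the column stand right of the rack, 150 mm long: black lens barrel of 42 mm diameter, then a 50 x 50 mm body. Origin: centre of the lens front, 270 to 330 mm above the bench. x: line of sight out of the lens, 20 degrees below level; y level; z up in the picture. The plate's centre belongs at x = 120 mm, y = z = 0 here, its x along this x (either way), its z along this z.
- camera_stand: stand of that camera, fixed: grey base 130 x 110 x 14 mm and an upright steel column of 22 mm diameter, 444 mm high, 128 mm horizontally behind the lens. Origin: the point of the bench straight below the lens; the column stands at x = -128 mm from it.
- bottle: bystander: closed white bottle, 52 mm diameter, 130 mm tall, loose on the bench between the robot and the camera. Origin: centre of its underside.
- dish: bystander: white bowl, 80 mm diameter, 40 mm high, loose on the bench beyond the rack. Origin: centre of its underside.
Not all that is in view belongs to the job. What is shaped like the dumbbell_carrier but blue or orange is not meant.

How it is judged:
By the outcome, as a careful person would: the job done as asked, in the order asked, and still so for the second after the job is handed in, while the arm keeps its last pose, push and grip.
It also fails if it takes over 51 s, if anything falls off the work surface, if the arm or the gripper's body presses on something with over 40 N, if the wrist force passes 120 N, or if a joint passes its speed limit or range.

### The arm

A 7-joint arm with a two-finger parallel gripper is mounted at the origin on the work surface. World frame = base frame: x ahead of the robot, y to its left, z up, the work surface at z = 0. Lengths are in m, angles in rad, forces in N, time in s.
With the tool pointing down it reaches from about 0.4 to 0.85 m from the base axis. Payload 6.9 kg.
Tool frame: the origin (TCP) lies midway between the tips of the shut fingers; the grasp point (between the pads) lies behind it (ctrl.pinch_z is the z of the grasp point in the tool frame, in m); z points along the fingers, y is the line along which they close (so a half turn about z gives the same grasp; the last joint's range is limited). The gripper opens to 85 mm and grips with 20 to 120 N. Pads are 22 mm wide; open, the fingers measure 114 mm over their backs; the gripper's body (76 mm by 85 mm) begins 54 mm behind the grasp point. The pads swing forward as they close: fully open they stand 13 mm farther back than shut.
Start: joints at [1.3, 0.507, -0.238, 1.5, 0.126, 1.149, -0.155], TCP at [0.229, -0.581, 0.231] pointing down, gripper open.
Joint ranges: [-3.08, 3.08], [-0.24, 2.05], [-1.43, 1.35], [0, 2.5], [-1.52, 4.66], [0.17, 1.96], [-2.89, 2.89]. Speed limits (rad/s): [2.39, 2.39, 3.14, 3.14, 3.14, 3.14, 3.14].

### API

Orientations are given as a unit quaternion [w, x, y, z].
In Python, from station import ctrl, get_state, vision, ticket, models gives the robot as it stands. Calls block until the motion is done:
- ctrl.movep(position, orientation): joint-space move of the TCP to a pose.
- ctrl.movel(position, frame=None, max_speed=0.15): straight line of the TCP; frame=None keeps the orientation; max_speed is the mean speed in m/s.
- ctrl.set_joints(angles): joint-space move.
- ctrl.ungrasp() and ctrl.close_gripper(force=None): open the fingers fully, or close them until they stop; force is the grip in N (None keeps the last).
- ctrl.pause(seconds).
- ctrl.ik(position, orientation): joint angles nearest the present ones, or None.
- get_state(): the state.
- vision.grab_frame(name): name is "scene" or "top" or "wrist"; returns (picture, depth): 400x640x3 uint8, blue, green, red; 400x640 float32, m along the optical axis (not along the pixel's ray), 0 where there is no reading.
- vision.camera_info(name): a dict with "mtx" (3x3 intrinsics, pixels), "dist_coeffs" ([k1, k2, p1, p2, k3] as OpenCV has them; the pictures are not rectified), "R" (3x3) and "t" (3): a world point X has camera coordinates R X + t; the wrist camera has in their place "hand_eye" (4x4, takes a point from camera to tool coordinates, whose origin is the TCP and whose axes are the flange's). Camera axes: x right, y down, z forward; pixel columns grow to the right and rows downward; lengths in m; the calibration is good to about 2 mm. A picture is of the moment at which its call begins: read the wrist's pose just before it. camera_info takes no time and is no camera call.
A pose or a line that the arm cannot do raises ctrl.Unreachable and nothing moves.
- ticket.close_job(): hands the job in; it is judged then, once.
Trained networks look in the newest picture that a camera, given by its name, has taken for a name from the list of things; names that differ only in an ending like _2 or _b are one class to them, and where a whole thing is asked for, a point or a joint stands for the part that bears it (a point fixed in the world has none). Each returns a list of dicts, best first, with "p" (0 to 1); they miss things now and then, are a little off and sometimes report something else, mostly with a low value. They report only what shows in the picture. A call takes as long as a camera call. They do not tell look-alikes from the thing itself.
- models.recognise(camera, target): "point" ([column, row] in pixels, amid what is visible of it).
- models.masks_of(camera, target): "mask" (400x640 bool, what is visible of it) and "point" ([column, row] in pixels, amid what is visible of it).
The state is a dict: "time": time; "qpos": joint angles; "qd": joint speeds; "tau": joint torques, N m; "tcp_pos": TCP position; "eef_rot": TCP orientation; "contact_force": force on the tool from outside, world axes, zero at the start; "wrist_torque": the same for the moment, N m; "width": finger opening in m; "gripper_force": force on a finger pad.
Only numpy, scipy, OpenCV 4.12 (cv2) and the standard library are available. Lean on these libraries where they do the work, as an engineer would, in place of code of your own. Each camera call takes 0.05 s, during which the arm holds its last target. There are 200 camera calls.

## Working session

There is one attempt and no reset: what is moved stays moved. The work goes in short steps, each a Python script; the robot and the scene stay as the last script left them, time stands still between calls to the robot, and variables do not carry over. Pictures are saved under pics/ and viewed, at most 10 in all, crops included, and the job is handed in when it is done.

```bash
ls; mkdir -p pics
cat > h.py <<'E'
import numpy as np, cv2
from station import ctrl, get_state, vision, ticket, models
from scipy.spatial.transform import Rotation as Rot
def q2R(q): return Rot.from_quat([q[1],q[2],q[3],q[0]]).as_matrix()
def R2q(R):
    q=Rot.from_matrix(R).as_quat(); return [float(q[3]),*map(float,q[:3])]
def cloud(name,dep,uv,st=None):
    """world points of pixels uv (N,2 col,row) with depth"""
    ci=vision.camera_info(name); uv=np.asarray(uv,float).reshape(-1,2)
    d=dep[uv[:,1].round().astype(int),uv[:,0].round().astype(int)]
    n=cv2.undistortPoints(uv.reshape(-1,1,2),np.array(ci['mtx']),np.array(ci['dist_coeffs'])).reshape(-1,2)
    P=np.c_[n*d[:,None],d]; P=P[d>0]
    if name=='wrist':
        H=np.array(ci['hand_eye']); P=P@H[:3,:3].T+H[:3,3]
        return P@q2R(st['eef_rot']).T+np.array(st['tcp_pos'])
    return (P-np.array(ci['t']))@np.array(ci['R'])
E
python3 - <<'E'
from h import *
s=get_state(); print(s['time'],s['tcp_pos'],s['eef_rot'],ctrl.pinch_z)
names=['uv_box','uv_door','drop_pin','rack','dumbbell_carrier','disc_carrier','strip_carrier','camera','camera_stand','bottle','dish','door_edge','door_hinge']
for c in ['scene','top']:
    im,d=vision.grab_frame(c); cv2.imwrite(f'pics/{c}0.png',im); np.save(f'{c}0.npy',d)
    ci=vision.camera_info(c); print(c,'pos',-np.array(ci['R']).T@np.array(ci['t']))
    for n in names:
        for r in models.masks_of(c,n)[:2]:
            ys,xs=np.nonzero(r['mask'])
            P=cloud(c,d,np.c_[xs,ys])
            print(c,n,round(r['p'],2),np.round(r['point']),len(xs),np.round(np.median(P,0),3) if len(P) else None, np.round(np.percentile(P,3,axis=0),3) if len(P) else '',np.round(np.percentile(P,97,axis=0),3) if len(P) else '')
print(get_state()['time'])
E
```

```text
pics
0.0 [ 0.22910001 -0.58095758  0.23044062] [-8.72419653e-04  9.82400625e-01  1.86783879e-01 -1.81069570e-04] -0.0187
scene pos [ 1.17435476 -0.05692838  1.19600918]
scene uv_box 0.66 [426. 244.] 10591 [0.678 0.256 0.177] [0.441 0.144 0.012] [0.752 0.357 0.204]
scene uv_door 0.68 [417. 188.] 1752 [0.477 0.272 0.123] [0.424 0.23  0.013] [0.566 0.345 0.179]
scene uv_door 0.23 [192. 170.] 518 [ 0.333 -0.366  0.073] [ 0.312 -0.391  0.006] [ 0.344 -0.347  0.13 ]
scene drop_pin 0.63 [441. 190.] 39 [0.564 0.285 0.219] [0.559 0.278 0.213] [0.571 0.291 0.222]
scene rack 0.64 [282. 223.] 1323 [ 0.512 -0.12   0.023] [ 0.469 -0.239  0.001] [0.526 0.002 0.028]
scene dumbbell_carrier 0.74 [292. 245.] 393 [ 0.599 -0.086  0.069] [ 0.574 -0.107  0.   ] [ 0.617 -0.066  0.111]
scene dumbbell_carrier 0.73 [260. 254.] 419 [ 0.626 -0.169  0.068] [ 0.606 -0.189  0.005] [ 0.644 -0.149  0.111]
scene disc_carrier 0.92 [308. 207.] 416 [ 0.499 -0.036  0.079] [ 0.491 -0.062  0.022] [ 0.502 -0.01   0.116]
scene strip_carrier 0.7 [246. 210.] 400 [ 0.494 -0.203  0.079] [ 0.487 -0.229  0.027] [ 0.497 -0.178  0.11
[... 1878 characters left out ...]
arrier 0.43 [388. 223.] 193 [ 0.482 -0.208  0.088] [ 0.478 -0.236  0.021] [ 0.505 -0.18   0.119]
top camera 0.64 [478. 146.] 1227 [ 0.635 -0.379  0.367] [ 0.584 -0.444  0.329] [ 0.694 -0.336  0.383]
top camera_stand 0.62 [459. 151.] 2452 [ 0.658 -0.399  0.343] [ 0.59  -0.447  0.01 ] [ 0.741 -0.34   0.441]
top bottle 0.9 [439. 282.] 363 [ 0.313 -0.366  0.088] [ 0.29  -0.387  0.011] [ 0.336 -0.352  0.134]
top dish 0.59 [334. 150.] 473 [ 0.717 -0.068  0.02 ] [ 0.678 -0.1    0.002] [ 0.745 -0.034  0.042]
top door_edge 0.64 [212. 212.] 710 [0.5   0.293 0.168] [0.415 0.228 0.021] [0.578 0.353 0.179]
top door_hinge 0.57 [211. 212.] 788 [0.501 0.293 0.158] [0.414 0.228 0.   ] [0.579 0.354 0.179]
1.4
```

```bash
python3 -c "
import cv2
for c in ['scene','top']:
    im=cv2.imread(f'pics/{c}0.png')[100:330,90:530]; cv2.imwrite(f'pics/{c}0c.png',cv2.resize(im,None,fx=1.8,fy=1.8,interpolation=cv2.INTER_CUBIC))
"
```

```text
(no output)
```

View pics/scene0c.png

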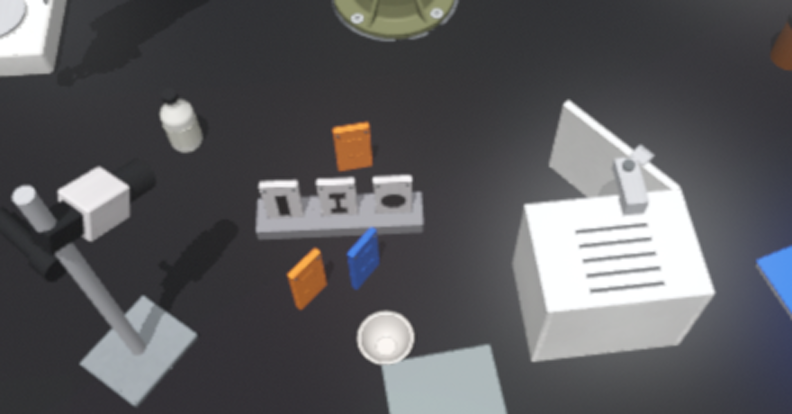

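View pics/top0c.png

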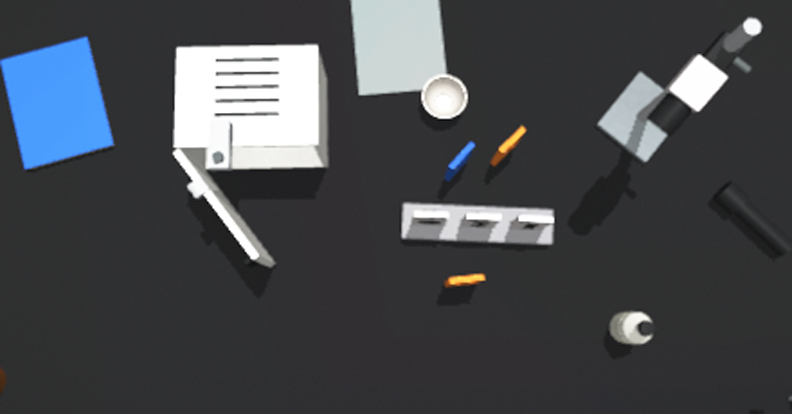

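The scene shows the rack with three grey plates: strip, dumbbell in the middle at about (338,200) of the crop, and disc. Blue and orange decoys stand loose around it. The box door is open towards the robot (crop 560-680, 100-190), and the camera head looks towards -x,+y. Next I fit the geometry.

```bash
cat > fit.py <<'E'
from h import *
from scipy.optimize import least_squares
C=[]
for c in ['scene','top']:
    d=np.load(f'{c}0.npy'); v,u=np.mgrid[0:400,0:640]
    P=cloud(c,d,np.c_[u.ravel(),v.ravel()]); C.append(P)
def sel(P,lo,hi): return P[np.all((P>lo)&(P<hi),axis=1)]
def top_rect(P): return cv2.minAreaRect(P[:,:2].astype(np.float32)*1000)
for P in C:
    print('box top',top_rect(sel(P,[.5,.1,.173],[.8,.4,.187])))
    D=sel(P,[.38,.2,.04],[.53,.35,.17]); 
    c=D.mean(0)[:2]; _,_,V=np.linalg.svd(D[:,:2]-c,full_matrices=False); print('door pts',len(D),c,V[0],V[1])
    T=sel(P,[.38,.2,.168],[.6,.37,.178]); print('door top',top_rect(T),len(T))
    print('rack top',top_rect(sel(P,[.42,-.3,.021],[.56,.05,.029])))
    for y in(-.205,-.12,-.036):
        Q=sel(P,[.46,y-.045,.108],[.53,y+.045,.122]); print('plate',y,len(Q),top_rect(Q) if len(Q) else '')
# camera head SDF fit
A=np.vstack([sel(P,[.5,-.52,.2],[.8,-.28,.46]) for P in C]); A=A[A[:,2]<.46]
def sdf_res(p,A=A):
    l=p[:3];yaw=p[3];L=p[4]
    Rm=Rot.from_euler('zy',[yaw,np.radians(20)]).as_matrix()
    q=(A-l)@Rm
    r=np.hypot(q[:,1],q[:,2])
    a=np.c_[r-.021,np.maximum(-L-q[:,0],q[:,0])]; s1=np.minimum(a.max(1),0)+np.linalg.norm(np.maximum(a,0),axis=1)
    b=np.c_[np.abs(q[:,1])-.025,np.abs(q[:,2])-.025,np.maximum(-.15-q[:,0],q[:,0]+L)]; s2=np.minimum(b.max(1),0)+np.linalg.norm(np.maximum(b,0),axis=1)
    col=l[:2]-.128*np.array([np.cos(yaw),np.sin(yaw)])
    s3=np.maximum(np.hypot(*(A[:,:2]-col).T)-.011,A[:,2]-.444)
    return np.min(np.c_[s1,s2,s3],axis=1)
best=None
for y0 in (2.0,2.36,2.7):
    for L in (.05,.08):
        for lx in (.58,.61):
            r=least_squares(sdf_res,[lx,-.34,.3,y0,L],loss='soft_l1',f_scale=.002,x_scale=[.01,.01,.01,.1,.01])
            if best is None or r.cost<best.cost: best=r
print(len(A),best.x.round(4),best.cost,np.percentile(np.abs(best.fun),[50,80,95]))
for P in C:
    Q=sel(P,[.5,-.52,.2],[.8,-.28,.46]); r=least_squares(lambda p:sdf_res(p,Q),best.x,loss='soft_l1',f_scale=.002,x_scale=[.01,.01,.01,.1,.01]); print(r.x.round(4),len(Q),np.percentile(np.abs(r.fun),[50,80,95]))
E
python3 fit.py
```

```text
box top ((627.2025756835938, 252.62005615234375), (247.3568115234375, 221.86253356933594), 2.237802267074585)
door pts 1062 [0.46881043 0.26417295] [0.78421852 0.62048475] [ 0.62048475 -0.78421852]
door top ((516.8042602539062, 292.83709716796875), (156.5492401123047, 183.16526794433594), 82.19257354736328) 380
rack top ((493.3671875, -119.33131408691406), (256.8035888671875, 63.29350662231445), 88.38729858398438)
plate -0.205 83 ((490.5041809082031, -203.5138397216797), (51.53032302856445, 12.471343040466309), 84.44969940185547)
plate -0.12 87 ((493.09210205078125, -121.78990936279297), (54.044952392578125, 12.581123352050781), 88.8163070678711)
plate -0.036 87 ((495.9656982421875, -36.037132263183594), (54.00275802612305, 12.48568058013916), 86.92083740234375)
box top ((624.8717041015625, 250.5055389404297), (246.6516571044922, 220.72457885742188), 1.9075440168380737)
door pts 247 [0.45943176 0.26193184] [-0.83466688 -0.55075512] [ 0.55075512 -0.83466688]
door top ((515.8031005859375, 290.469482421875), (157.7614288330078, 187.90280151367188), 81.96675109863281) 417
rack top ((488.28277587890625, -123.69566345214844), (259.9796142578125, 60.74407958984375), 87.9392318725586)
plate -0.205 74 ((484.6593017578125, -207.471923828125), (11.91843318939209, 55.5722541809082), 0.6514546871185303)
plate -0.12 72 ((488.03460693359375, -123.0008773803711), (55.410499572753906, 9.609830856323242), 89.96295166015625)
plate -0.036 73 ((491.56085205078125, -38.50141906738281), (55.514102935791016, 11.974716186523438), 89.49767303466797)
3952 [ 0.5949 -0.3328  0.3688  2.3978  0.042 ] 0.027417515029624983 [0.00357427 0.00784244 0.01238861]
[ 0.5972 -0.3306  0.3688  2.3786  0.0471] 2524 [0.00287439 0.0072417  0.01130309]
[ 0.5916 -0.3356  0.3688  2.3865  0.0432] 1428 [0.00397689 0.00827531 0.01325432]
```

```bash
sed -i "s/'zy'/'ZY'/" fit.py; python3 fit.py | tail -3
python3 - <<'E'
from h import *
ci=vision.camera_info('wrist'); print(np.round(ci['hand_eye'],3),ci['mtx'][0])
E
```

```text
3952 [ 0.5904 -0.3393  0.3191  2.4536  0.042 ] 0.012132800768443969 [0.00163109 0.00419231 0.00791262]
[ 0.5914 -0.3382  0.3184  2.4455  0.0413] 2524 [0.00117742 0.00286282 0.00768059]
[ 0.5877 -0.3419  0.3199  2.4371  0.0454] 1428 [0.00165337 0.00411035 0.00815787]
[[-0.001 -0.951 -0.31   0.08 ]
 [ 1.    -0.    -0.001 -0.   ]
 [ 0.001 -0.31   0.951 -0.142]
 [ 0.     0.     0.     1.   ]] [325.0186135    0.         319.75265325]
```

```bash
cat >> h.py <<'E'
def camtool(eye,tgt,roll):
    H=np.array(vision.camera_info('wrist')['hand_eye']); z=np.array(tgt)-eye; z/=np.linalg.norm(z)
    up=np.array([0,0,1.]); x=np.cross(z,up); x/=np.linalg.norm(x); Rc=np.c_[x,np.cross(z,x),z]@Rot.from_euler('z',roll).as_matrix()
    R=Rc@H[:3,:3].T; return np.array(eye)-R@H[:3,3],R
def camframe(yaw): return Rot.from_euler('ZY',[yaw,np.radians(20)]).as_matrix()
def goal(lens,yaw,flip,below,dy=0):
    """TCP pose: plate held by top, pinch 'below' m under its top edge"""
    C=camframe(yaw); c=np.array(lens)+.12*C[:,0]
    z=-C[:,2]; y=C[:,0]*flip; x=np.cross(y,z); R=np.c_[x,y,z]
    pinch=c+(.055-below)*C[:,2]+dy*x
    return pinch-R[:,2]*ctrl.pinch_z,R
E
python3 - <<'E'
from h import *
np.set_printoptions(precision=3,suppress=True)
for f in(1,-1):
    p,R=goal([.590,-.34,.319],2.445,f,.006); print('goal',f,p,ctrl.ik(p,R2q(R)))
for eye in ([.42,-.2,.45],[.4,-.3,.5],[.45,-.25,.55],[.5,-.2,.55]):
  for roll in (0,np.pi/2,-np.pi/2,np.pi):
    p,R=camtool(eye,[.63,-.37,.32],roll); q=ctrl.ik(p,R2q(R)); 
    if q is not None: print(eye,roll,p,R[:,2],np.array(q))
for yaw in np.radians([0,90,180,270]):
    # rack grasp, tool down, y along rack x (yaw -0.028), z low
    for f in (0,np.pi):
        R=Rot.from_euler('ZX',[np.pi/2-.028+f,np.pi]).as_matrix(); print(f,R[:,1],ctrl.ik([.49,-.122,.095],R2q(R)))
    break
E
```

```text
goal 1 [ 0.496 -0.261  0.306] [ 1.283  0.331 -1.222  1.852  0.623  0.951  2.257]
goal -1 [ 0.496 -0.261  0.306] [ 0.918  0.205 -0.672  1.855  0.365  0.832 -0.628]
[0.42, -0.2, 0.45] 1.5707963267948966 [ 0.552 -0.266  0.38 ] [ 0.471 -0.78  -0.413] [-0.068  0.214 -0.039  2.181  1.578  0.977  0.991]
[0.42, -0.2, 0.45] -1.5707963267948966 [ 0.512 -0.316  0.381] [ 0.861 -0.298 -0.411] [ 1.636  0.131 -1.025  2.356  3.646  0.44   2.752]
[0.42, -0.2, 0.45] 3.141592653589793 [ 0.543 -0.299  0.409] [ 0.562 -0.454 -0.691] [ 0.84   0.047 -0.553  1.973  0.721  0.46   0.643]
[0.4, -0.3, 0.5] 0 [ 0.504 -0.332  0.379] [ 0.906 -0.276 -0.322] [ 1.804  0.295 -1.221  2.411  3.487  0.568  1.642]
[0.4, -0.3, 0.5] 1.5707963267948966 [ 0.532 -0.307  0.404] [ 0.637 -0.518 -0.57 ] [ 1.492  0.054 -1.234  2.141  1.45   0.378  1.721]
[0.4, -0.3, 0.5] -1.5707963267948966 [ 0.513 -0.368  0.404] [ 0.819  0.075 -0.569] [ 1.282  0.227 -0.341  1.898 -1.125  0.828  1.559]
[0.4, -0.3, 0.5] 3.141592653589793 [ 0.541 -0.342  0.43 ] [ 0.551 -0.167 -0.818] [ 1.214  0.159 -0.694  1.685 -0.073  0.74   1.873]
[0.45, -0.25, 0.5
[... 496 characters left out ...]
1.094  1.226]
[0.5, -0.2, 0.55] 0 [ 0.552 -0.268  0.411] [ 0.531 -0.695 -0.485] [ 1.006  0.223 -1.225  2.119  1.533  1.066  2.686]
[0.5, -0.2, 0.55] 1.5707963267948966 [ 0.591 -0.267  0.433] [ 0.147 -0.702 -0.697] [ 0.728  0.506 -1.224  1.557  1.234  1.691  1.556]
[0.5, -0.2, 0.55] -1.5707963267948966 [ 0.541 -0.306  0.433] [ 0.64  -0.327 -0.696] [ 1.24   0.025 -0.779  1.924  0.052  0.399 -0.363]
[0.5, -0.2, 0.55] 3.141592653589793 [ 0.581 -0.305  0.455] [ 0.256 -0.334 -0.907] [ 0.744  0.279 -0.612  1.383  0.477  1.224  0.734]
0 [ 1.    -0.028  0.   ] [ 0.611  0.541 -0.617  1.989  0.453  0.75  -0.305]
3.141592653589793 [-1.     0.028  0.   ] [ 0.091  0.49   0.152  1.995 -0.116  0.664 -2.853]
```

```bash
cat > look.py <<'E'
from h import *
np.set_printoptions(precision=4,suppress=True)
import re
p,R=camtool([.39,-.22,.55],[.62,-.37,.32],np.pi)
print(p,ctrl.ik(p,R2q(R)))
ctrl.movep(p,R2q(R)); ctrl.pause(.2)
s=get_state(); im,d=vision.grab_frame('wrist'); cv2.imwrite('pics/w1.png',im)
np.savez('w1.npz',d=d,tp=s['tcp_pos'],er=s['eef_rot'])
v,u=np.mgrid[0:400,0:640]; W=cloud('wrist',d,np.c_[u.ravel(),v.ravel()],s)
src=open('fit.py').read().split('# camera head')[1].split('best=None')[0]
C=[W]; from scipy.optimize import least_squares
sel=lambda P,lo,hi: P[np.all((P>lo)&(P<hi),axis=1)]
exec('#'+src); print(len(A),s['time'],np.percentile(W[:,2],1))
for p0 in ([.59,-.34,.319,2.445,.042],[.588,-.342,.32,2.4,.06]):
    r=least_squares(sdf_res,p0,loss='soft_l1',f_scale=.001,x_scale=[.01,.01,.01,.1,.01]); print(r.x,r.cost,np.percentile(np.abs(r.fun),[50,80,95]))
E
python3 look.py
```

```text
[ 0.51   -0.2978  0.4717] [ 0.9364  0.0442 -0.5195  1.6495  0.1308  0.904   1.3653]
6505 3.2917 -0.7557163262474647
[ 0.5891 -0.3394  0.3193  2.4502  0.0456] 0.006139423141885132 [0.0005 0.0011 0.0077]
[ 0.5891 -0.3394  0.3193  2.4502  0.0456] 0.0061394231418851345 [0.0005 0.0011 0.0077]
```

View pics/w1.png

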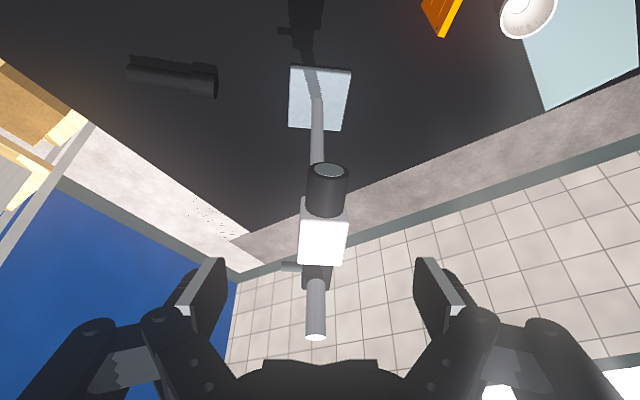

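The wrist view shows the lens at (328,170) and the body at (325,240). The fit residual is 0.5 mm, so the camera pose is settled. Now the door.

```bash
cat > door.py <<'E'
from h import *
np.set_printoptions(precision=3,suppress=True)
Hh=np.array([.586,.354]); yaw=.036; r=.165; z=.13
rz=lambda a:np.array([[np.cos(a),-np.sin(a)],[np.sin(a),np.cos(a)]])
def pose(th,gap,z=z,sgn=1):
    e=rz(yaw)@[-np.sin(th),-np.cos(th)]; n=rz(yaw)@[-np.cos(th),np.sin(th)]
    p=Hh+r*e+(.023+gap)*n; x=sgn*np.r_[n,0]; zz=np.array([0,0,-1.]); R=np.c_[x,np.cross(zz,x),zz]
    return np.r_[p,z],R2q(R)
def ikall(s): return [ctrl.ik(*pose(t,.0,sgn=s)) for t in np.linspace(1,0,5)]
if __name__=='__main__':
    ths=np.linspace(.95,.08,6)
    for sgn in(1,-1):
        qs=ikall(sgn); print(sgn,[None if q is None else np.round(q,2) for q in qs])
    import sys; sgn=int(sys.argv[1])
    ctrl.close_gripper()
    ctrl.movep(*pose(.98,.04,.32,sgn)); p,q=pose(.98,.04,sgn=sgn); ctrl.movel(p,q)
    f0=np.array(get_state()['contact_force'])
    for t in ths:
        p,q=pose(t,0,sgn=sgn); ctrl.movel(p,q,max_speed=.12)
        s=get_state(); print(round(t,2),s['time'],np.array(s['contact_force'])-f0,np.array(s['tcp_pos']))
E
python3 - <<'E'
import door,numpy as np
for s in(1,-1):print(s,[None if q is None else np.round(q,2) for q in door.ikall(s)])
E
```

```text
1 [array([ 0.1 ,  0.7 , -1.19,  1.91,  0.76,  1.07, -0.8 ]), array([ 0.14,  0.66, -1.09,  1.91,  0.69,  1.02, -0.41]), array([ 0.23,  0.71, -1.15,  1.87,  0.75,  1.08, -0.12]), array([ 0.29,  0.8 , -1.25,  1.8 ,  0.83,  1.19,  0.14]), array([ 0.27,  0.81, -1.17,  1.7 ,  0.8 ,  1.19,  0.5 ])]
-1 [array([ 0.03,  0.63, -1.03,  1.91,  0.65,  0.98,  2.45]), array([ 0.19,  0.73, -1.23,  1.91,  0.78,  1.1 ,  2.64]), array([-1.11,  0.76,  1.15,  1.88, -0.8 ,  1.06, -1.66]), array([ 0.03,  0.58, -0.68,  1.8 ,  0.45,  0.92, -2.63]), array([ 0.04,  0.63, -0.66,  1.7 ,  0.45,  0.97, -2.32])]
```

```bash
python3 door.py 1 | tail -6
```

```text
0.95 8.2833 [-0.571  1.055  0.533] [0.441 0.272 0.13 ]
0.78 8.675 [-0.928  0.852 -0.057] [0.457 0.249 0.13 ]
0.6 9.0667 [-1.103  2.061  0.681] [0.477 0.228 0.13 ]
0.43 9.4583 [-1.031  1.471  0.219] [0.501 0.211 0.13 ]
0.25 9.85 [-0.18   0.267 -0.876] [0.527 0.199 0.13 ]
0.08 10.2417 [-1.377  1.601  0.658] [0.555 0.191 0.13 ]
```

Run:
```python
from door import *
b=rz(yaw)@[1,0]
for k in range(18):
    p,q=pose(max(.08-.01*k,-.0),0) ; g=max(0,k-8)*.001
    p[:2]+=b*g; ctrl.movel(p,q,max_speed=.05)
    s=get_state(); f=s['contact_force']; F=-np.dot(f[:2],b); print(k,round(F,2),np.array(s['tcp_pos']))
    if F>14: break
print(s['time'])
im,d=vision.grab_frame('scene'); cv2.imwrite('pics/s2.png',cv2.resize(im[100:330,330:530],None,fx=2.6,fy=2.6,interpolation=cv2.INTER_CUBIC))
```

```text
0 0.42 [0.555 0.191 0.13 ]
1 0.71 [0.557 0.19  0.13 ]
2 0.16 [0.559 0.19  0.13 ]
3 -0.19 [0.561 0.189 0.13 ]
4 -0.66 [0.562 0.189 0.13 ]
5 0.87 [0.564 0.189 0.13 ]
6 5.29 [0.564 0.189 0.13 ]
7 10.68 [0.564 0.189 0.13 ]
8 16.5 [0.564 0.189 0.13 ]
12.4917
```

View pics/s2.png

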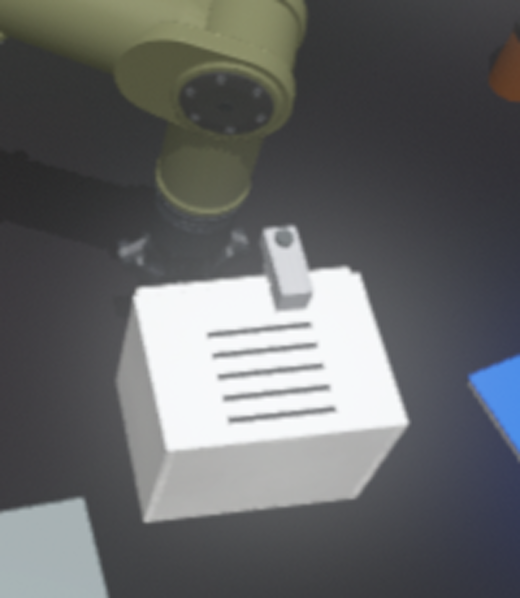

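The door is seated: firm stop at 16 N, and in the picture the panel is under the bracket at (285,240). One more firm push, then back off and check the pin with the wrist camera.

Run:
```python
from door import *
p,q=pose(0,0); b=rz(yaw)@[1,0]
p[:2]+=b*.0012; ctrl.movel(p,q,max_speed=.05); ctrl.pause(.3); print(get_state()['contact_force'])
p[:2]-=b*.07; ctrl.movel(p,q,max_speed=.2); p[2]=.25; p[:2]-=b*.03; ctrl.movel(p,q,max_speed=.25)
ctrl.pause(.2)
s=get_state(); im,d=vision.grab_frame('wrist'); print(s['time'])
v,u=np.mgrid[0:400,0:640]; uv=np.c_[u.ravel(),v.ravel()]; ok=d.ravel()>0; W=cloud('wrist',d,uv,s); uv=uv[ok]
np.savez('w2.npz',W=W,uv=uv)
cv2.imwrite('pics/w2.png',im)
sel=lambda P,lo,hi: P[np.all((P>lo)&(P<hi),axis=1)]
D=sel(W,[.54,.16,.10],[.60,.34,.165]); a=np.polyfit(D[:,1],D[:,0],1); print('door face x=',a,len(D),np.std(D[:,0]-np.polyval(a,D[:,1])), 'dirangle',np.arctan(a[0]))
T=sel(W,[.60,.13,.172],[.78,.38,.188]); print('boxtop',cv2.minAreaRect(T[:,:2].astype(np.float32)*1000),np.median(T[:,2]))
for lo,hi in ((.165,.180),(.19,.208),(.209,.235)):
    Q=sel(W,[.53,.25,lo],[.62,.34,hi]); print(lo,len(Q),Q.min(0) if len(Q) else'',Q.max(0) if len(Q) else'',np.median(Q,0) if len(Q) else '')
for r in models.masks_of('wrist','drop_pin')[:2]:
    m=r['mask'].ravel()[ok]; Q=W[m]; print(r['p'],r['point'],len(Q),np.percentile(Q[:,2],[5,50,80,95]))
print(ctrl.ik([.49,-.122,.2],R2q(Rot.from_euler('ZX',[np.pi/2-.028,np.pi]).as_matrix())))
```

```text
[-20.056  -3.606   6.951]
14.4333
door face x= [-0.027  0.582] 2994 0.0006087037905863243 dirangle -0.027145452322645165
boxtop ((603.4046630859375, 272.9033508300781), (6.713371753692627, 178.52426147460938), 0.005501715466380119) 0.17946595084949163
0.165 466 [0.572 0.263 0.165] [0.594 0.34  0.18 ] [0.578 0.331 0.174]
0.19 352 [0.545 0.271 0.19 ] [0.585 0.302 0.208] [0.547 0.293 0.197]
0.209 30 [0.546 0.296 0.209] [0.549 0.302 0.213] [0.547 0.299 0.21 ]
[ 0.883  0.505 -1.039  1.852  0.495  1.072 -0.376]
```

View pics/w2.png

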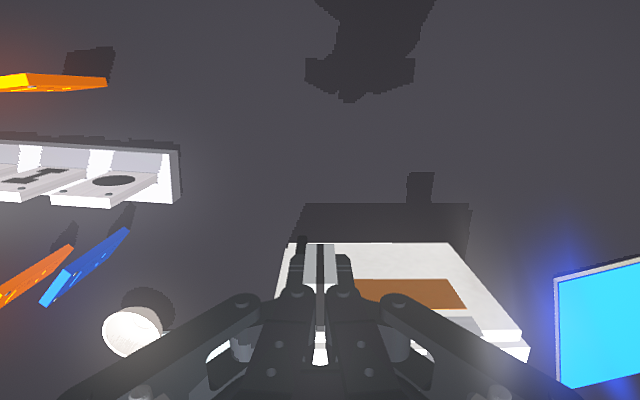

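The white box is seen from the front with the door leaf closed; the fingers hide the pin near (320,265). The door face fit is within about 0.01 rad of the box yaw. I go on to the rack and check the pin from the fixed cameras once the arm is clear.

```bash
cat > rack.py <<'E'
from h import *
np.set_printoptions(precision=4,suppress=True)
sel=lambda P,lo,hi: P[np.all((P>lo)&(P<hi),axis=1)]
v,u=np.mgrid[0:400,0:640]; uv=np.c_[u.ravel(),v.ravel()]
Rg=lambda yaw:Rot.from_euler('ZX',[np.pi/2+yaw,np.pi]).as_matrix()
ctrl.movep([.49,-.122,.25],R2q(Rg(-.028))); ctrl.ungrasp(); ctrl.pause(.1)
s=get_state(); im,d=vision.grab_frame('wrist'); cv2.imwrite('pics/w3.png',im); print(s['time'],s['tcp_pos'])
W=cloud('wrist',d,uv,s); np.save('w3.npy',W)
T=sel(W,[.46,-.17,.11],[.53,-.07,.12]); print('plate top',len(T),cv2.minAreaRect(T[:,:2].astype(np.float32)*1000),np.percentile(T,[2,98],axis=0),np.median(T[:,2]))
for y in(-.205,-.036):
    Q=sel(W,[.46,y-.045,.11],[.53,y+.045,.12]); print(len(Q),cv2.minAreaRect(Q[:,:2].astype(np.float32)*1000) if len(Q) else '')
Q=sel(W,[.42,-.3,.021],[.56,.05,.029]); print('rack',len(Q),cv2.minAreaRect(Q[:,:2].astype(np.float32)*1000))
for r in models.masks_of('wrist','dumbbell_carrier')[:3]: print(r['p'],r['point'])
for c in('scene','top'):
    im,d=vision.grab_frame(c); P=cloud(c,d,uv); cv2.imwrite(f'pics/{c}3.png',im)
    B=sel(P,[.61,.1,.173],[.8,.4,.187]); print(c,'box',cv2.minAreaRect(B[:,:2].astype(np.float32)*1000),np.median(B[:,2]))
    F=sel(P,[.54,.13,.168],[.592,.37,.178]); print('doortop',len(F),cv2.minAreaRect(F[:,:2].astype(np.float32)*1000) if len(F) else '')
    K=sel(P,[.54,.26,.19],[.62,.31,.24]); print('pin/bracket z',len(K),np.percentile(K[:,2],[50,80,90,95,98]))
    d0=np.load(f'{c}0.npy'); P0=cloud(c,d0,uv);K=sel(P0,[.54,.26,.19],[.62,.31,.24]); print('  before',len(K),np.percentile(K[:,2],[50,80,90,95,98]))
E
python3 rack.py; python3 -c "
import cv2,numpy as np
a=cv2.imread('pics/w3.png'); b=cv2.resize(cv2.imread('pics/scene3.png')[150:250,370:520],None,fx=4,fy=4); 
cv2.imwrite('pics/m3.png',np.vstack([cv2.resize(a,(320,200)),cv2.resize(b,(320,213))]) if 0 else b); cv2.imwrite('pics/w3v.png',a)"
```

```text
16.5917 [ 0.49   -0.1221  0.25  ]
plate top 678 ((490.4219970703125, -119.96414947509766), (55.889076232910156, 9.139266014099121), 88.21321105957031) [[ 0.4854 -0.1466  0.1127]
 [ 0.4952 -0.0924  0.1159]] 0.11445369298587484
530 ((487.5467224121094, -204.92356872558594), (56.71885681152344, 8.9895601272583), 88.11504364013672)
869 ((493.2862854003906, -35.30903625488281), (55.701297760009766, 9.179320335388184), 88.13809204101562)
rack 9420 ((489.9258117675781, -120.48497009277344), (260.66229248046875, 60.27171325683594), 88.02149200439453)
0.64 [219.7, 148.0]
0.61 [420.9, 134.5]
0.59 [322.9, 174.7]
scene box ((679.5772705078125, 255.27175903320312), (143.5105438232422, 222.6259307861328), 1.4366759061813354) 0.17926152312809585
doortop 200 ((578.5809326171875, 251.25889587402344), (26.751306533813477, 208.13357543945312), 0.08495005965232849)
pin/bracket z 388 [0.2109 0.2131 0.2154 0.219  0.2209]
  before 385 [0.211  0.2134 0.2157 0.2192 0.221 ]
top box ((679.0525512695312, 251.86126708984375), (138.3119659423828, 223.47056579589844), 0.14484788477420807) 0.17932656055455198
doortop 350 ((578.0277099609375, 252.18368530273438), (215.58245849609375, 26.920330047607422), 89.792724609375)
pin/bracket z 348 [0.2115 0.2136 0.2163 0.2189 0.2208]
  before 350 [0.2112 0.2138 0.2166 0.2188 0.2207]
```

View pics/m3.png

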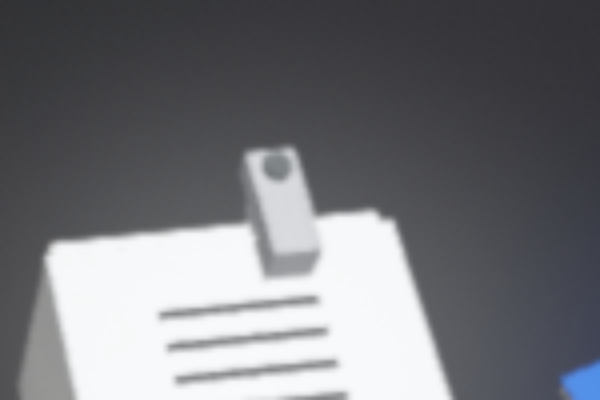

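View pics/w3v.png

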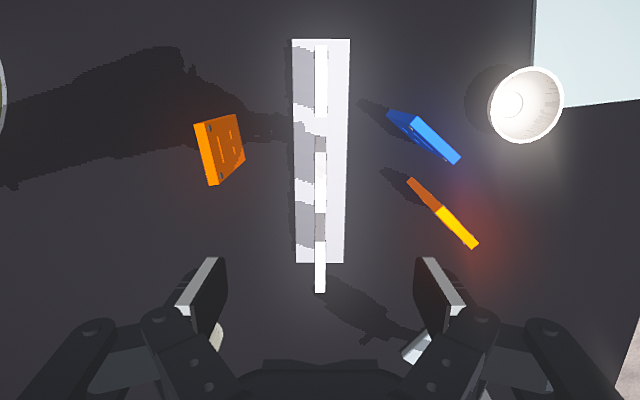

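The pin height matches its earlier down reading and the door is flush. The wrist view shows the three plate tops in line at column 320, with the middle one at row 180. Now I grasp it.

```bash
cat > grab.py <<'E'
from h import *
np.set_printoptions(precision=4,suppress=True)
Rg=lambda yaw:Rot.from_euler('ZX',[np.pi/2+yaw,np.pi]).as_matrix()
q=R2q(Rg(-.033)); x,y=.4903,-.1201; z=.108+ctrl.pinch_z
ctrl.movep([x,y,.2],q); ctrl.movel([x,y,z],q,max_speed=.12)
s=get_state(); print(s['time'],s['tcp_pos'],s['contact_force'])
ctrl.close_gripper(force=60); s=get_state(); print(s['time'],s['width'],s['gripper_force'],s['contact_force'],s['tcp_pos'])
if .005<s['width']<.02:
    ctrl.movel([x,y,z+.03],q,max_speed=.06); s=get_state(); print(s['width'],s['contact_force'],s['wrist_torque'])
    ctrl.movel([x,y,z+.2],q,max_speed=.15); s=get_state(); print(s['time'],s['width'],s['contact_force'])
    for f in (-1,):
        p,R=goal([.5891,-.3394,.3193],2.4502,f,.007); print(p,ctrl.ik(p,R2q(R)),s['qpos'])
im,d=vision.grab_frame('wrist'); cv2.imwrite('pics/w4.png',im)
E
python3 grab.py
```

```text
18.1833 [ 0.4909 -0.12    0.09  ] [0.2019 0.6856 0.2379]
18.8583 0.008799863215077646 59.0434205532074 [-0.5685  0.7791  3.3234] [ 0.4905 -0.1201  0.0895]
0.00921248770678934 [ 0.0111 -0.7867 -1.725 ] [-0.0211 -0.0134 -0.0771]
20.7917 0.008666987370234112 [-0.8361 -0.0772 -1.7592]
[ 0.4945 -0.2611  0.3058] [ 1.1393  0.2542 -0.9725  1.8568  0.4858  0.875  -0.7421] [ 0.947   0.4299 -1.1234  1.7046  0.4043  1.2674 -0.2987]
```

View pics/w4.png

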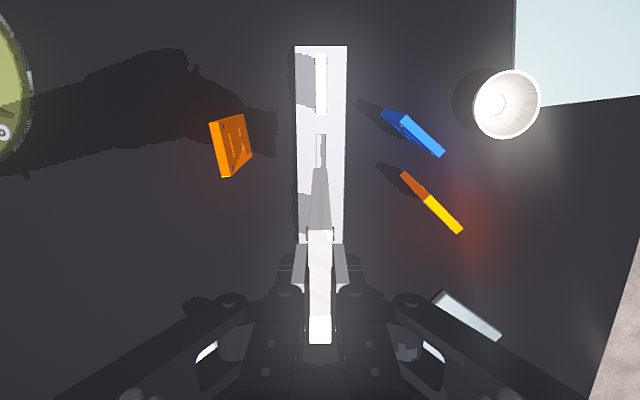

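The plate is held in the fingers (top edge at about (320,290)), the middle slot is empty, and both neighbours still stand. On to the goal.

Run:
```python
from h import *
np.set_printoptions(precision=4,suppress=True)
L,yaw=[.5891,-.3394,.3193],2.4502
C=camframe(yaw); p,R=goal(L,yaw,-1,.007)
ctrl.movep(p+.06*C[:,0]+[0,.03,.02],R2q(R)); ctrl.movel(p,R2q(R),max_speed=.06); ctrl.pause(.5)
s=get_state(); print(s['time'],s['width'],s['contact_force'],s['tcp_pos']-p,Rot.from_matrix(R.T@q2R(s['eef_rot'])).magnitude())
v,u=np.mgrid[0:400,0:640]; uv=np.c_[u.ravel(),v.ravel()]
# plate points in camera frame from every view; expected |y|<.028, |z|<.055, x in .115..125
for c in('scene','top','wrist'):
    im,d=vision.grab_frame(c); cv2.imwrite(f'pics/{c}5.png',im); P=(cloud(c,d,uv,s)-L)@C
    k=np.all(np.abs(P-[.12,0,-.012])<[.012,.04,.055],axis=1); Q=P[k]
    if len(Q)<20: print(c,len(Q)); continue
    o=np.median(Q,0); A=np.c_[Q[:,1:],np.ones(len(Q))]; a=np.linalg.lstsq(A,Q[:,0],rcond=None)[0]
    print(c,len(Q),np.percentile(Q,[1,50,99],axis=0),'plane',a)
im=cv2.imread('pics/scene5.png'); cv2.imwrite('pics/s5.png',cv2.resize(im[120:300,90:390],None,fx=2.5,fy=2.5,interpolation=cv2.INTER_CUBIC))
```

```text
23.3167 0.009201126851901735 [-0.0177  0.0072 -1.7119] [-0.  0.  0.] 5.08611237230789e-05
scene 610 [[ 0.1098 -0.0315 -0.0549]
 [ 0.1156 -0.0098 -0.0075]
 [ 0.1241  0.0252  0.0415]] plane [-0.0431 -0.0075  0.1155]
top 14
wrist 1201 [[ 0.1094 -0.0283 -0.0515]
 [ 0.1202 -0.0277  0.022 ]
 [ 0.131  -0.0105  0.0427]] plane [-0.0566 -0.0006  0.119 ]
```

View pics/s5.png

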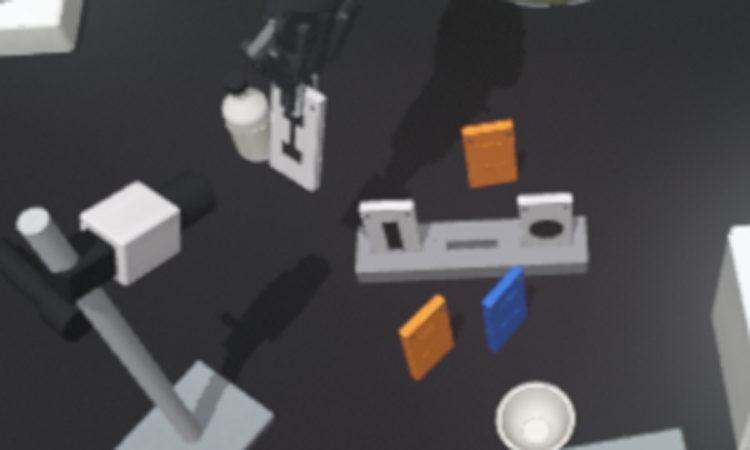

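The plate is in front of the lens, with the dumbbell visible at (293,130) and the other plates undisturbed. I check the squareness once more without the edge points, then hand in.

Run:
```python
from h import *
from scipy.optimize import least_squares
L,yaw=[.5891,-.3394,.3193],2.4502; C=camframe(yaw)
v,u=np.mgrid[0:400,0:640]; uv=np.c_[u.ravel(),v.ravel()]
im,d=vision.grab_frame('scene'); P=(cloud('scene',d,uv)-L)@C
Q=P[np.all(np.abs(P-[.117,-.002,-.018])<[.009,.022,.030],axis=1)]
A=np.c_[Q[:,1:],np.ones(len(Q))]; r=least_squares(lambda a:A@a-Q[:,0],[0,0,.115],loss='soft_l1',f_scale=.0005); print(len(Q),r.x,np.median(abs(r.fun)))
s=get_state(); print(s['time'],s['width'],np.abs(s['qd']).max())
```

```text
275 [-0.00723485  0.00543648  0.11541698] 0.000823777541341747
23.5167 0.008878022956049954 0.001425180596623379
```

Square to within 0.5°, with the centre at 120.4 mm. Handing in.

```bash
python3 -c "
from station import ticket
print(ticket.close_job())"
```

```text
the job is handed in; nothing more can be done
None
```

The job is handed in at about 23.5 s: the door is shut with its pin reading down, and the dumbbell plate is held still about 120 mm in front of the lens, square to it within 0.5°, top edge up.

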